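Stagger the washed skewer trays to dry

ROBOT

A 6-joint arm with a two-finger parallel gripper is mounted at the origin on the work surface. World frame = base frame: x ahead of the robot, y to its left, z up, the work surface at z = 0. Lengths are in m, angles in rad, forces in N, time in s.
With the tool pointing down it reaches from about 0.325 to 0.9 m from the base axis. Payload 3.5 kg.
Tool frame: the origin (TCP) lies at the very end of the fingers, on their centre line; the grasp point (between the pads) lies behind it (hold_point_z is the z of the grasp point in the tool frame, in m); z points along the fingers, y is the line along which they close (so a half turn about z gives the same grasp; the last joint's range is limited). The gripper opens to 85 mm and grips with 20 to 120 N. Pads are 22 mm wide; open, the fingers measure 114 mm over their backs; the gripper's body (76 mm by 85 mm) begins 54 mm behind the grasp point. The pads swing forward as they close: fully open they stand 13 mm farther back than shut.
Start: joints at [1.02, 0.276, -0.026, 1.268, 0, 1.467], TCP at [0.271, 0.563, 0.195] pointing down, gripper open.
Joint ranges: [-3.12, 3.12], [-0.85, 1.88], [-1.08, 1.24], [-1.95, 2.15], [-1.57, 1.53], [-3.14, 3.14]. Speed limits (rad/s): [2.57, 2.57, 3.14, 3.14, 3.14, 3.14].

INTERFACE

Orientations are given as a 3x3 rotation matrix whose columns are the frame's x, y, z axes.
In Python, from cell import * gives the robot as it stands.
- The arm moves only by the shell command python3 -m jog 'ROWS'. ROWS is JSON, a list of rows, each a list of 7 numbers: the shift along the tool's x, y, z in cm, then the turn, a rotation vector about the tool's x, y, z in degrees, then the opening, from 0 (shut) to 1 (fully open). In form: [[dx, dy, dz, rx, ry, rz, hand], ...]. A call has 1 to 12 rows; each row is the pose to reach, as a shift and turn from the pose commanded when the call began, along the tool's axes at that moment; what a row does not reach only later rows make up. A row lasts 1/10 s, in which the tool goes at most 50 mm and 8.59 degrees, less where a joint would pass 70% of its speed; a pose out of reach is approached as far as the arm can. A call with a gripper value outside its range is refused whole. The fingers move at their own pace and stop on an object; the grip force is fixed at half the most. Time passes only in rows, so rows that repeat a pose let the fingers close. It gives the time, the measured TCP pose, the force, the opening and the grip force at its end, in the units of the state.
- read_state(): the state, without advancing time (a new reading comes with each control period).
- capture(name): name is "scene" or "top" or "wrist"; returns a dict with "image" (400x640x3 uint8, red, green, blue), "vfov" (degrees; the focal length in pixels is half the picture's height over the tangent of half this angle, whatever the lens; pixels are square), "cx", "cy" (the principal point, pixels), "eye" and "attitude" of the camera in the world. Camera axes: x right, y down, z forward; pixel columns grow to the right and rows downward; lengths in m; the calibration is good to about 2 mm. The wrist camera is an equidistant fisheye: a pixel r from the principal point sees the ray r / f radians off the axis. A picture is of the moment at which its call begins. There is no depth.
- hand_in(): hands the job in; it is judged then, once.
The state is a dict: "clock": time; "q": joint angles; "qd": joint speeds; "joint_torque": joint torques, N m; "eef_pos": TCP position; "tcp_rot": TCP orientation; "force": force on the tool from outside, world axes, zero at the start; "torque": the same for the moment, N m; "grip_width": finger opening in m; "finger_force": force on a finger pad.
Only numpy, scipy, OpenCV 4.12 (cv2) and the standard library are available. Lean on these libraries where they do the work, as an engineer would, in place of code of your own. Each camera call takes 0.05 s, during which the arm holds its last target. There are 200 camera calls.

TASK

Stack the washed trays to dry on the green tray that lies on the drain board, staggered lengthwise so that the ribs underneath hook over the lip below and every floor sits right down on the rim: the yellow tray next, one notch out to either end, then the red tray on top, one notch back the other way, so that it is again above the green one. The red tray stands on its side in the drying rack: take it out, set it down the right way up on the table, let go, and take it again across its long sides to stack it. Leave the green tray where it is and do not disturb the sauce bottle, the jar or the cup.

Things in the scene. Friction and masses are not known exactly. Their poses are not given: they have to be found in the camera images.
- green (a point): Centre of the loose green tray lying on the board. All 3 trays are alike, also under a half turn: 180 mm long (own x), 60 wide (y), 40 high (z, to the open mouth), centre 20 mm above rib bottoms; 0.22 kg. Floor underside 6 mm above rib bottoms; walls 6 to 40 mm up, long sides 6 mm thick, end lips 8 mm; mouth 164 x 48 mm. Ribs: see yellow; in the stack each tray sits 34 mm above the one below.
- yellow (a point): Centre of the loose yellow tray lying open side up on the table. Under every tray are 4 cross ribs, 6 mm high and thick, 40 mm wide (y), centred at x = -67, -45, 45, 67 mm. Shifted 30 mm lengthwise on a tray below, one pair straddles its end lip, with 4 mm play each way there and 4 mm each side in the mouth. Sitting 40 mm up means the ribs ride on the rim.
- red (a point): Centre of the loose red tray. It starts on a long side in the rack's middle slot, own x and z (mouth) level, spanning 14 to 74 mm above the table. At mid-length it can be pinched from above over 34 mm: floor underside to rim, own z -14 to +20 mm of this point. Set down leaning 30 degrees or more to its floor side and let go, it falls onto its ribs.
- board: Fixed steel drain board, 260 (x) x 120 (y) mm, top 12 mm above the table; origin on the table under its centre.
- rack_slot (a point): Middle of the middle slot of the fixed aluminium drying rack, on top of its two cross bars, 14 mm above the table. Slots run along own x, 38 mm wide. The rack is 200 x 140 mm; bars and upright prongs (54 mm above the table) are at x = -79 and +79 mm, so the middle 140 mm is free of prongs.
- sauce: Amber sauce bottle, 58 mm across, 170 mm tall, loose bystander; origin at the centre of its underside.
- jar: Brown jar with steel lid, 70 mm across, 90 mm tall, loose bystander; origin at the centre of its underside.
- cup: Steel cup, 72 mm across, 85 mm tall, loose bystander; origin at the centre of its underside.
Mind the look-alikes: they are no part of the job. Of the things that look like the part that bears red, the largest one is meant.

How it is judged:
By the outcome, as a careful person would: the job done as asked, in the order asked, and still so for the second after the job is handed in, with the robot touching nothing.
It also fails if it takes over 64 s, if anything falls off the work surface, if the arm or the gripper's body presses on something with over 40 N, if the wrist force passes 120 N, or if a joint passes its speed limit or range.

## Working session

There is one attempt and no reset: what is moved stays moved. The work goes in short steps, Python scripts to look and compute and a shell command to move; the robot and the scene stay as the last step left them, time stands still between calls to the robot, and variables do not carry over. Pictures are saved under pics/ and viewed, at most 10 in all, crops included, and the job is handed in when it is done.

```bash
ls; mkdir -p pics; python3 - <<'E'
from cell import *
import cv2,pickle
d={}
for n in("scene","top"):
    c=capture(n); d[n]=c; cv2.imwrite(f"pics/{n}0.png",c["image"][:,:,::-1]); print(n,c["vfov"],c["cx"],c["cy"],c["eye"],c["attitude"])
pickle.dump(d,open("cap0.pkl","wb"))
s=read_state();print(s)
E
```

```text
pics
scene 46.758862921244805 322.651042542539 194.75976739744848 [1.11522107 0.62128054 1.08760133] [[-0.67574178  0.58192821 -0.45247387]
 [ 0.73710984  0.5388436  -0.4078194 ]
 [ 0.00649103 -0.60910355 -0.79306414]]
top 52.49886541906665 324.1233051612187 205.15633311474892 [0.3495055  0.10733201 1.13065671] [[-0.00407602 -0.98268145  0.18525808]
 [-0.99939499 -0.00239593 -0.03469746]
 [ 0.03454042 -0.18528743 -0.98207715]]
{'clock': 0.1, 'q': array([ 1.01960353e+00,  2.77089532e-01, -2.77506765e-02,  1.26800855e+00,
        1.82186321e-05,  1.46737920e+00]), 'qd': array([-0.000834  , -0.00119578,  0.00426054, -0.00195824, -0.00211671,
        0.00010334]), 'joint_torque': array([ 2.92315926e-04, -4.46706963e+01,  2.96128696e+01,  8.45133589e-03,
       -4.15462830e-05,  1.18742588e-05]), 'eef_pos': array([0.27020041, 0.5627033 , 0.19364809]), 'tcp_rot': array([[-9.01412248e-01,  4.32960472e-01, -1.09038767e-03],
       [ 4.32961784e-01,  9.01410600e-01, -1.73892803e-03],
       [ 2.29999906e-04, -2.03958721e-03, -9.99997894e-01]]), 'force': array([ 0.01087924, -0.50494087, -0.33846605]), 'torque': array([-0.01853838,  0.00656553, -0.05010365]), 'finger_force': 0.0, 'grip_width': 0.0853290752608991}
```

View pics/scene0.png

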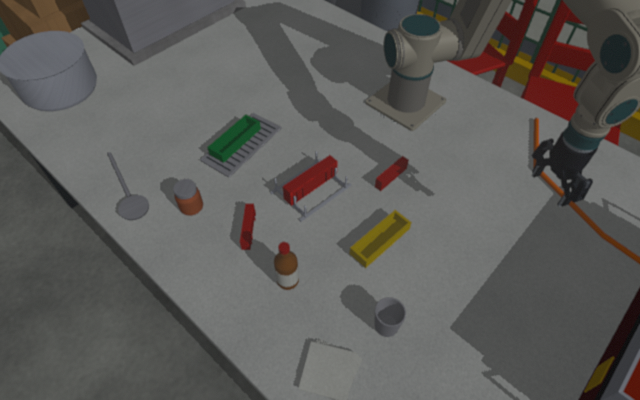

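View pics/top0.png

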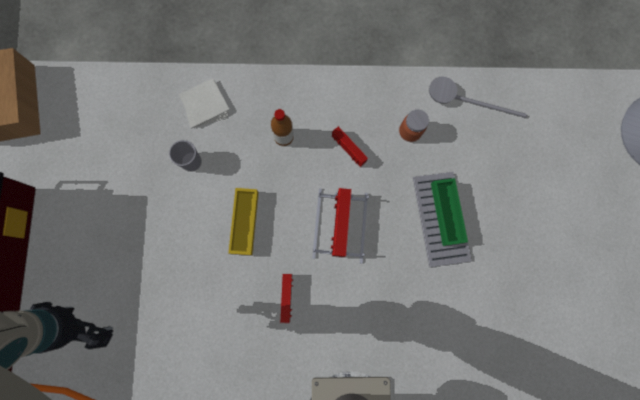

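The red look-alikes in top are at (342,222) in the rack, (349,146) and (286,298). The one in the rack is the largest and stands on its side, so it fits. I'll confirm it in an enlarged crop.

```bash
python3 - <<'E'
import cv2
a=cv2.imread("pics/top0.png")[165:275,220:380]
b=cv2.imread("pics/scene0.png")[140:280,270:420]
cv2.imwrite("pics/t1.png",cv2.resize(a,None,fx=5,fy=5,interpolation=cv2.INTER_CUBIC))
c=cv2.imread("pics/top0.png")[165:275,400:480]
d=cv2.resize(c,None,fx=5,fy=5,interpolation=cv2.INTER_CUBIC)
e=cv2.resize(b,None,fx=2.6,fy=2.6,interpolation=cv2.INTER_CUBIC)
import numpy as np
o=np.zeros((550,800,3),np.uint8);o[:550,:400]=d;o[:364,400:790]=e
cv2.imwrite("pics/t2.png",o)
E
```

```text
(no output)
```

View pics/t1.png

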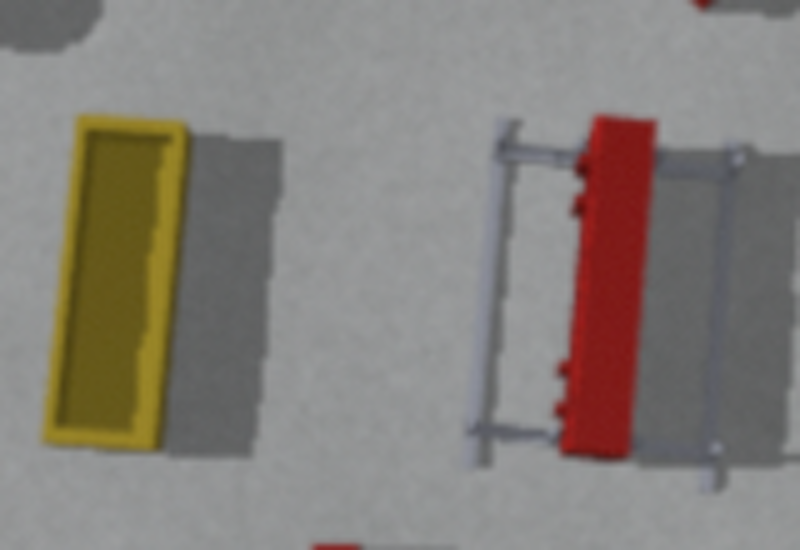

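View pics/t2.png

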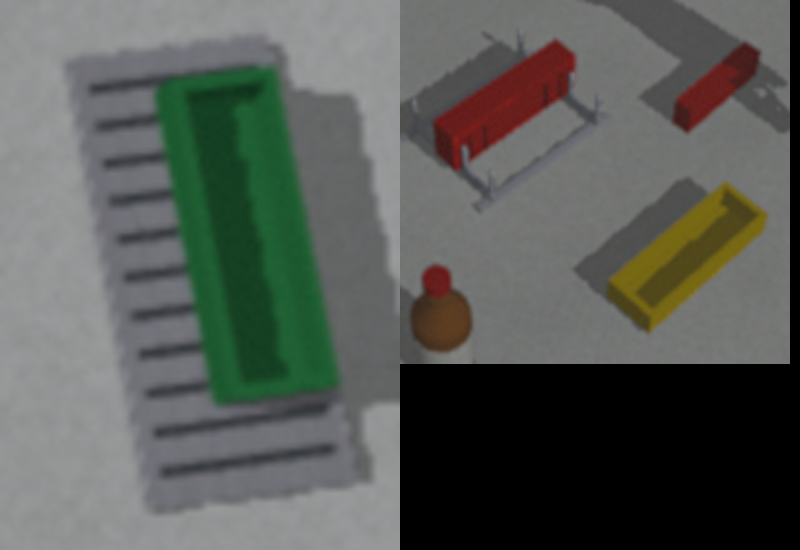

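The crop shows the large red tray on its side. Its ribs point image-left (+y) and its mouth faces -y. The rim and top-face corners are readable for all three trays.

```bash
cat > h.py <<'E'
import numpy as np,cv2,pickle
def ray(c,u,v,fish=False):
    f=200/np.tan(np.radians(c["vfov"]/2)); x=np.array([u-c["cx"],v-c["cy"]])
    if fish:
        r=np.linalg.norm(x);t=r/f;d=np.r_[x/max(r,1e-9)*np.sin(t),np.cos(t)]
    else: d=np.r_[x/f,1]
    return np.array(c["attitude"])@d
def onz(c,u,v,z,fish=False):
    d=ray(c,u,v,fish);e=np.array(c["eye"]);return e+d*(z-e[2])/d[2]
def rect(c,P,z,fish=False):
    Q=np.array([onz(c,u,v,z,fish)[:2] for u,v in P])  # far-left, far-right, near-right, near-left in order TL TR BR BL
    ctr=Q.mean(0);ax=(Q[0]+Q[1]-Q[2]-Q[3])/2;w=(Q[0]+Q[3]-Q[1]-Q[2])/2
    print("ctr",ctr.round(4),"len",np.linalg.norm(ax).round(4),"wid",np.linalg.norm(w).round(4),"yaw",np.degrees(np.arctan2(ax[1],ax[0])).round(2),"wyaw",np.degrees(np.arctan2(w[1],w[0])).round(2));return ctr
E
python3 - <<'E'
from h import *
c=pickle.load(open("cap0.pkl","rb"))["top"]
def cr(P,o,s=5): return [((u+.5)/s-.5+o[0],(v+.5)/s-.5+o[1]) for u,v in P]
rect(c,cr([(80,115),(188,123),(162,452),(42,444)],(220,165)),.04)
rect(c,cr([(157,82),(275,68),(340,388),(217,403)],(400,165)),.052)
rect(c,cr([(597,115),(658,121),(630,458),(562,453)],(220,165)),.074)
for n,p,z in(("jar",(417,118),.09),("cup",(182,150),.085),("sauce",(280,114),.17),("smallred1",(349,146),.02),("smallred2",(287,298),.02)): print(n,onz(c,*p,z).round(3))
E
```

```text
ctr [0.5117 0.2874] len 0.1798 wid 0.0614 yaw -3.6 wyaw 85.98
ctr [ 0.5371 -0.2718] len 0.1791 wid 0.0675 yaw 7.55 wyaw 96.94
ctr [0.5053 0.023 ] len 0.1807 wid 0.0341 yaw -5.99 wyaw 85.11
jar [ 0.79  -0.186  0.09 ]
cup [0.695 0.448 0.085]
sauce [0.763 0.183 0.17 ]
smallred1 [ 0.732 -0.004  0.02 ]
smallred2 [0.307 0.168 0.02 ]
```

```bash
cat >> h.py <<'E'
from scipy.spatial.transform import Rotation as Ro
def down(yaw_y):  # tool z down, tool y axis at heading yaw_y (deg)
    a=np.radians(yaw_y);y=np.array([np.cos(a),np.sin(a),0]);z=np.array([0,0,-1.]);return np.c_[np.cross(y,z),y,z]
def go(p,R=None):
    from cell import read_state
    s=read_state();R0=s["tcp_rot"];R=R0 if R is None else R
    print("clock",s["clock"],"row: cm",(100*R0.T@(np.array(p)-s["eef_pos"])).round(2),"deg",np.degrees(Ro.from_matrix(R0.T@R).as_rotvec()).round(2),"at",s["eef_pos"].round(4),"F",s["force"].round(1),"w",round(float(s["grip_width"]),4))
E
python3 - <<'E'
from h import *
import cell;print([n for n in dir(cell) if n[0]!='_'], getattr(cell,'hold_point_z',None))
try: print(read_state())
except Exception as e: pass
go([.512,.287,.13],down(86.4))
E
```

```text
['PlanningError', 'capture', 'hand_in', 'hold_point_z', 'read_state'] -0.0187
clock 0.1 row: cm [-33.73 -14.37   6.39] deg [ -0.11  -0.04 -22.06] at [0.2702 0.5627 0.1936] F [ 0.  -0.5 -0.3] w 0.0853
```

```bash
python3 -m jog '[[-33.7,-14.4,6.4,0,0,-22.1,1],[-33.7,-14.4,6.4,0,0,-22.1,1],[-33.7,-14.4,6.4,0,0,-22.1,1],[-33.7,-14.4,6.4,0,0,-22.1,1],[-33.7,-14.4,6.4,0,0,-22.1,1],[-33.7,-14.4,6.4,0,0,-22.1,1],[-33.7,-14.4,6.4,0,0,-22.1,1],[-33.7,-14.4,6.4,0,0,-22.1,1],[-33.7,-14.4,6.4,0,0,-22.1,1],[-33.7,-14.4,6.4,0,0,-22.1,1],[-33.7,-14.4,6.4,0,0,-22.1,1]]'
python3 - <<'E'
from h import *
from cell import capture
c=capture("wrist");print({k:v for k,v in c.items() if k!="image"})
cv2.imwrite("pics/w1.png",c["image"][:,:,::-1]);pickle.dump(c,open("w1.pkl","wb"))
go([.512,.287,.012],down(86.4))
E
```

```text
clock: 1.2
eef_pos: [0.5112, 0.2884, 0.1307]
tcp_rot: [[-0.998, 0.061, -0.001], [0.061, 0.998, 0.0], [0.001, 0.0, -1.0]]
force: [0.1, 0.2, -0.1]
grip_width: 0.0855
finger_force: 0.0
{'vfov': 65.70646984690485, 'cx': 319.14019439469405, 'cy': 198.55106881805153, 'eye': array([0.43778314, 0.29210378, 0.30944167]), 'attitude': array([[ 6.13996930e-02,  9.56380050e-01,  2.85599857e-01],
       [ 9.98113192e-01, -5.89371960e-02, -1.72180939e-02],
       [ 3.65413271e-04,  2.86118171e-01, -9.58194270e-01]])}
clock 1.25 row: cm [-0.1  -0.16 11.88] deg [ 0.01 -0.02  0.14] at [0.5112 0.2886 0.1308] F [-0.7 -0.4  0.2] w 0.0852
```

View pics/w1.png

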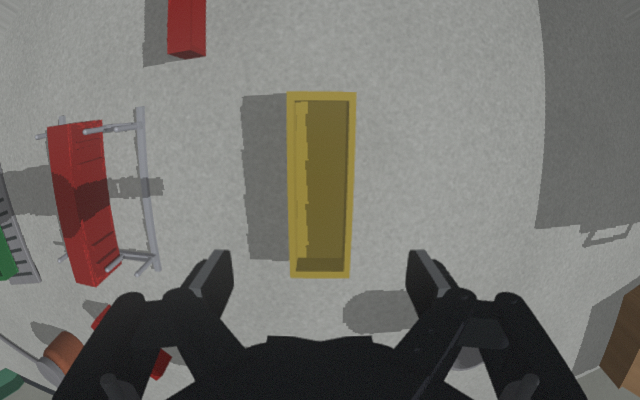

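The yellow tray's rim corners are at (287,93), (356,93), (350,278) and (291,278), between the open fingers.

```bash
python3 - <<'E'
from h import *
c=pickle.load(open("w1.pkl","rb"))
k=rect(c,[(350,278),(291,278),(287,93),(356,93)],.04,True)
go([k[0],k[1],.012],down(86.4))
E
```

```text
ctr [0.5129 0.2893] len 0.1783 wid 0.0594 yaw -3.73 wyaw 86.5
clock 1.25 row: cm [-0.17  0.07 11.88] deg [ 0.01 -0.02  0.14] at [0.5112 0.2886 0.1308] F [-0.7 -0.4  0.2] w 0.0852
```

```bash
python3 -m jog '[[-0.2,0.1,5,0,0,0,1],[-0.2,0.1,9.5,0,0,0,1],[-0.2,0.1,11.6,0,0,0,1],[-0.2,0.1,11.6,0,0,0,1],[-0.2,0.1,11.6,0,0,0,0],[-0.2,0.1,11.6,0,0,0,0],[-0.2,0.1,11.6,0,0,0,0],[-0.2,0.1,11.6,0,0,0,0],[-0.2,0.1,11.6,0,0,0,0],[-0.2,0.1,11.6,0,0,0,0]]'
```

```text
clock: 2.25
eef_pos: [0.5144, 0.2886, 0.0152]
tcp_rot: [[-0.998, 0.062, 0.001], [0.062, 0.998, 0.0], [-0.001, 0.0, -1.0]]
force: [-0.4, 0.1, -0.0]
grip_width: 0.0005
finger_force: 0.0
```

```bash
python3 - <<'E'
from h import *
from cell import capture
a=capture("wrist")["image"];t=capture("top");b=t["image"][150:290,200:400]
pickle.dump(t,open("t3.pkl","wb"))
o=np.zeros((560,800,3),np.uint8);o[:280]=np.hstack([cv2.resize(a,(448,280)),np.zeros((280,352,3),np.uint8)])
o[280:]=0;bb=cv2.resize(b,(400,280));o[280:,:400]=bb
s=capture("scene")["image"][180:320,300:500];o[280:,400:]=cv2.resize(s,(400,280))
cv2.imwrite("pics/m3.png",o[:,:,::-1])
E
```

```text
(no output)
```

View pics/m3.png

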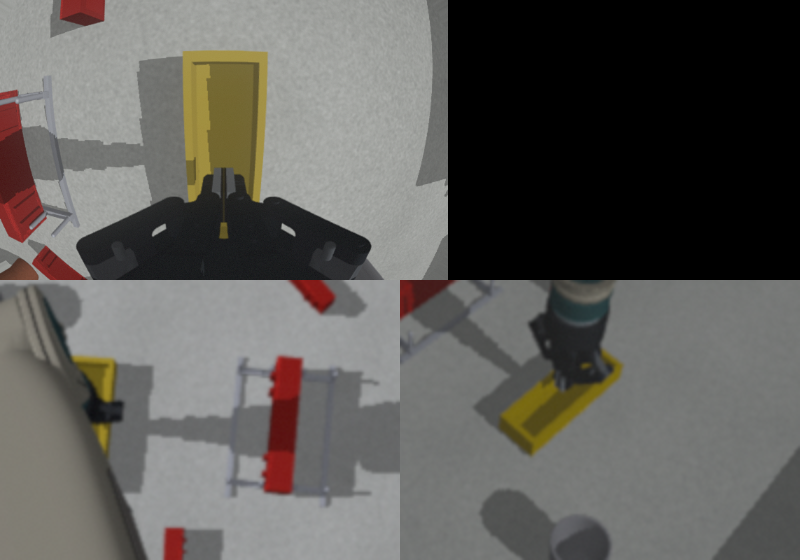

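The fingers closed before the descent was done and now sit shut inside the tray. Nothing was moved. I'll lift out, open and repeat with more settle time.

```bash
python3 -m jog '[[0,0,-3,0,0,0,0],[0,0,-6,0,0,0,0],[0,0,-6,0,0,0,0.5],[0,0,-6,0,0,0,1],[0,0,-6,0,0,0,1],[0,0,-6,0,0,0,1],[0,0,-6,0,0,0,1]]'; python3 - <<'E'
from h import *
go([.513,.289,.014],down(86.4))
E
```

```text
clock: 3.1
eef_pos: [0.5131, 0.2881, 0.0734]
tcp_rot: [[-0.998, 0.062, -0.002], [0.062, 0.998, -0.001], [0.002, -0.001, -1.0]]
force: [0.2, 0.8, 0.4]
grip_width: 0.0722
finger_force: 0.0
clock 3.1 row: cm [0.   0.1  5.94] deg [-0.07 -0.12  0.04] at [0.5131 0.2881 0.0734] F [0.2 0.8 0.4] w 0.0722
```

```bash
python3 -m jog '[[0,0.1,3,0,0,0,1],[0,0.1,6.4,0,0,0,1],[0,0.1,6.4,0,0,0,1],[0,0.1,6.4,0,0,0,1],[0,0.1,6.4,0,0,0,1],[0,0.1,6.4,0,0,0,0],[0,0.1,6.4,0,0,0,0],[0,0.1,6.4,0,0,0,0],[0,0.1,6.4,0,0,0,0],[0,0.1,6.4,0,0,0,0]]'
```

```text
clock: 4.1
eef_pos: [0.5142, 0.2896, 0.0109]
tcp_rot: [[-0.998, 0.062, 0.0], [0.062, 0.998, 0.0], [-0.0, 0.0, -1.0]]
force: [-0.1, -0.2, 0.8]
grip_width: 0.0122
finger_force: 0.0
```

```bash
python3 - <<'E'
from h import *
from cell import capture
a=capture("wrist");pickle.dump(a,open("w4.pkl","wb"))
o=np.hstack([cv2.resize(a["image"],(480,300)),np.zeros((300,20,3),np.uint8),cv2.resize(capture("scene")["image"][180:280,310:410],(300,300))])
cv2.imwrite("pics/m4.png",o[:,:,::-1]);go([.513,.289,.014])
E
```

```text
clock 4.2 row: cm [ 0.11 -0.06 -0.33] deg [0. 0. 0.] at [0.5141 0.2895 0.0107] F [ 0.1  0.  -0.4] w 0.0
```

View pics/m4.png

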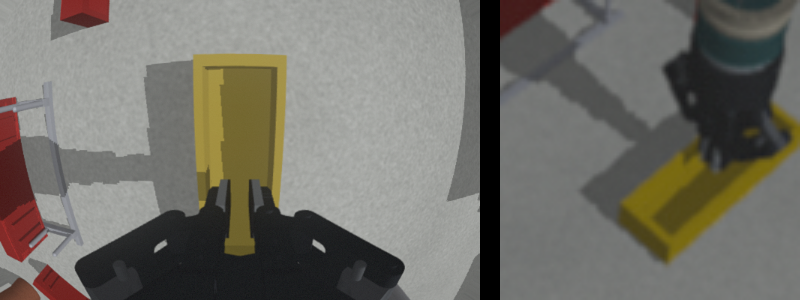

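The fingers are inside the tray again, so the arm clearly lags the commands. I'll check the depth before closing.

```bash
python3 -m jog '[[0.1,0,-5,0,0,0,0],[0.1,0,-6,0,0,0,0],[0.1,0,-6,0,0,0,1],[0.1,0,-6,0,0,0,1],[0.1,0,-6,0,0,0,1],[0.1,0,-6,0,0,0,1],[0.1,0,-6,0,0,0,1],[0.1,0,-6,0,0,0,1],[0.1,0,-6,0,0,0,1]]';  python3 -m jog '[[0,0,3,0,0,0,1],[0,0,6.3,0,0,0,1],[0,0,6.3,0,0,0,1],[0,0,6.3,0,0,0,1],[0,0,6.3,0,0,0,1]]'
```

```text
clock: 5.1
eef_pos: [0.513, 0.2895, 0.0704]
tcp_rot: [[-0.998, 0.062, -0.001], [0.062, 0.998, -0.0], [0.0, -0.0, -1.0]]
force: [0.5, -0.3, 0.1]
grip_width: 0.0853
finger_force: 0.0
clock: 5.6
eef_pos: [0.5146, 0.2902, 0.0094]
tcp_rot: [[-0.998, 0.062, 0.002], [0.062, 0.998, 0.001], [-0.002, 0.001, -1.0]]
force: [0.2, -0.6, 0.5]
grip_width: 0.0855
finger_force: 0.0
```

```bash
python3 -m jog '[[0,0,0,0,0,0,0.75],[0,0,0,0,0,0,0.6],[0,0,0,0,0,0,0.6]]'; python3 - <<'E'
from h import *
from cell import capture
a=capture("wrist");pickle.dump(a,open("w5.pkl","wb"))
cv2.imwrite("pics/w5.png",a["image"][:,:,::-1]);go([.513,.289,.014])
E
```

```text
clock: 5.9
eef_pos: [0.5139, 0.2899, 0.0087]
tcp_rot: [[-0.998, 0.062, 0.002], [0.062, 0.998, 0.001], [-0.002, 0.001, -1.0]]
force: [0.2, 0.3, 0.4]
grip_width: 0.0511
finger_force: 0.0
clock 5.95 row: cm [ 0.06 -0.09 -0.56] deg [0. 0. 0.] at [0.5136 0.2898 0.0084] F [-0.2  0.  -0.5] w 0.0512
```

View pics/w5.png

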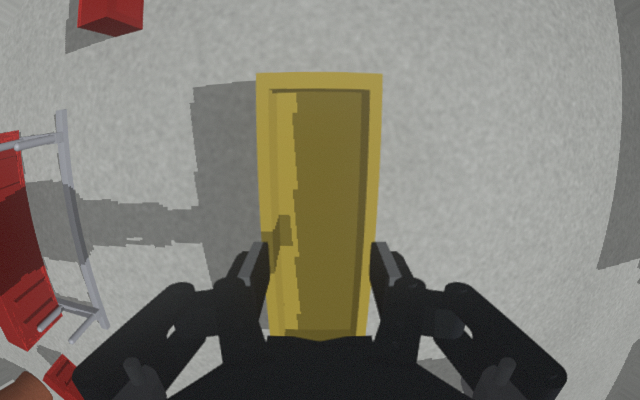

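```bash
python3 - <<'E'
from h import *
from cell import read_state
for n,P,w,z in(("w1.pkl",[(229,250),(410,250)],.0853,.1308),("w5.pkl",[(268,243),(372,243)],.0512,.0084)):
    c=pickle.load(open(n,"rb"));a,b=[ray(c,*p,True) for p in P]
    # depth so that separation along y = w (rays both unit, symmetric)
    t=w/np.linalg.norm(a-b);e=np.array(c["eye"]);print(n,"eye",e.round(4),"tips",(e+t*a).round(4),(e+t*b).round(4),"TCP z",z)
c=pickle.load(open("w5.pkl","rb"))
rect(c,[(366,332),(274,332),(256,73),(382,73)],.04,True)
E
```

```text
w1.pkl eye [0.4378 0.2921 0.3094] tips [0.4985 0.2459 0.1818] [0.5037 0.331  0.1819] TCP z 0.1308
w5.pkl eye [0.44   0.2936 0.1873] tips [0.5026 0.2646 0.0499] [0.5057 0.3157 0.0501] TCP z 0.0084
ctr [0.4966 0.2905] len 0.1484 wid 0.0583 yaw -3.34 wyaw 86.37
```

The picture puts the finger ends about 40–50 mm behind the stated TCP: tips at z≈0.05 with the TCP at 0.008. That matches the fingers closing freely over the rim. I'll open, descend further in guarded steps, and test.

```bash
python3 -m jog '[[0,0,0,0,0,0,1],[0,0,0,0,0,0,1],[0,0,0,0,0,0,1],[0,0,0.7,0,0,0,1],[0,0,1.4,0,0,0,1],[0,0,1.4,0,0,0,1]]'; python3 -m jog '[[0,0,0.5,0,0,0,1],[0,0,1,0,0,0,1],[0,0,1,0,0,0,1]]'
```

```text
clock: 6.55
eef_pos: [0.5117, 0.289, -0.008]
tcp_rot: [[-0.998, 0.062, -0.003], [0.062, 0.998, -0.001], [0.003, -0.001, -1.0]]
force: [-0.9, 0.0, 0.3]
grip_width: 0.0857
finger_force: 0.0
clock: 6.85
eef_pos: [0.5124, 0.2893, -0.0172]
tcp_rot: [[-0.998, 0.062, -0.002], [0.062, 0.998, -0.001], [0.001, -0.001, -1.0]]
force: [-0.4, -0.1, 0.9]
grip_width: 0.0855
finger_force: 0.0
```

TCP at -17 mm with no contact, so the stated TCP really is beyond the finger ends. A bit lower, then close.

```bash
python3 -m jog '[[0,0.0,0.5,0,0,0,1],[0,0,1,0,0,0,1],[0,0,1,0,0,0,1],[0,0,1,0,0,0,0],[0,0,1,0,0,0,0],[0,0,1,0,0,0,0],[0,0,1,0,0,0,0]]'
```

```text
clock: 7.55
eef_pos: [0.5137, 0.2898, -0.0258]
tcp_rot: [[-0.998, 0.062, 0.001], [0.062, 0.998, 0.0], [-0.001, 0.0, -1.0]]
force: [0.4, 0.4, 0.5]
grip_width: 0.0589
finger_force: 66.1
```

The yellow tray is held (58.9 mm, 66 N). Before moving it, I'll fit the green tray's silhouette in both fixed cameras, with yellow as a check.

```bash
cat >> h.py <<'E'
from scipy.optimize import minimize
def mask(c,col):
    h=cv2.cvtColor(c["image"],cv2.COLOR_RGB2HSV);lo,hi={"green":((40,110,20),(85,255,255)),"yellow":((22,110,40),(34,255,255))}[col]
    m=cv2.inRange(h,lo,hi);m=cv2.morphologyEx(m,cv2.MORPH_OPEN,np.ones((2,2)));return m
def proj(c,X,fish):
    X=(X-np.array(c["eye"]))@np.array(c["attitude"]);f=200/np.tan(np.radians(c["vfov"]/2))
    if fish:
        r=np.hypot(X[:,0],X[:,1]);k=f*np.arctan2(r,X[:,2])/r
    else:k=f/X[:,2]
    return np.c_[c["cx"]+k*X[:,0],c["cy"]+k*X[:,1]]
def fit(views,x0,z0,z1):  # views: (cap, mask of the tray only, fish); box z0..z1
    def hull(c,p,fish):
        a=p[2];R=np.array([[np.cos(a),-np.sin(a)],[np.sin(a),np.cos(a)]])
        t=np.linspace(-1,1,9);L=[(sx*.09,s*.03) for s in(-1,1) for sx in t]+[(s*.09,sy*.03) for s in(-1,1) for sy in t]
        B=np.array(L)@R.T+p[:2];X=np.vstack([np.c_[B,np.full(len(B),z)] for z in(z0,z1)])
        return cv2.convexHull(proj(c,X,fish).astype(np.float32))
    def cost(q):
        p=np.array(q)*[.01,.01,.05]+x0;e=0
        for c,m,fish in views:
            o=np.zeros((1600,2560),np.uint8);cv2.fillConvexPoly(o,np.round(hull(c,p,fish)*4+1.5).astype(np.int32),255)
            e+=(np.abs(cv2.resize(o,(640,400),interpolation=cv2.INTER_AREA)/255.-m/255.)).sum()/max((m>0).sum(),1)
        return e
    r=minimize(cost,[0,0,0],method="Nelder-Mead",options=dict(initial_simplex=[[0,0,0],[.6,0,0],[0,.6,0],[0,0,.6]],xatol=.01,fatol=1e-5))
    p=r.x*[.01,.01,.05]+x0;return p[:2].round(4),np.degrees(p[2]).round(2),round(r.fun,3)
def only(m,uv):
    n,l,st,ct=cv2.connectedComponentsWithStats(m);k=min((i for i in range(1,n) if st[i][4]>200),key=lambda i:np.hypot(*(ct[i]-uv)));b=(l==k).astype(np.uint8)*255
    h=cv2.convexHull(cv2.findNonZero(b));o=np.zeros_like(b);cv2.fillConvexPoly(o,h,255);return o
E
python3 - <<'E'
from h import *
d=pickle.load(open("cap0.pkl","rb"))
for col,x0,zz,uv in(("yellow",[.513,.289,-.063],(.006,.04),[(243,221),(380,238)]),("green",[.537,-.275,.13],(.018,.052),[(450,212),(236,138)])):
    V=[(d[n],only(mask(d[n],col),u),False) for n,u in zip(("top","scene"),uv)]
    for v in(V[:1],V[1:],V): print(col,fit(v,np.array(x0),*zz),[int((w[1]>0).sum()) for w in v])
E
```

```text
yellow (array([0.5111, 0.2871]), np.float64(-3.56), np.float64(0.033)) [1599]
yellow (array([0.5097, 0.2914]), np.float64(-4.11), np.float64(0.03)) [1629]
yellow (array([0.5103, 0.289 ]), np.float64(-4.54), np.float64(0.135)) [1599, 1629]
green (array([ 0.5366, -0.2786]), np.float64(7.55), np.float64(0.038)) [1663]
green (array([ 0.5357, -0.273 ]), np.float64(8.09), np.float64(0.036)) [1198]
green (array([ 0.5362, -0.2761]), np.float64(7.92), np.float64(0.16)) [1663, 1198]
```

```bash
python3 -m jog '[[0,0,-3,0,0,0,0],[0,0,-7,0,0,0,0],[0,0,-12,0,0,0,0],[0,0,-14,0,0,0,0],[0,0,-14,0,0,0,0]]'; python3 - <<'E'
from h import *
go([.50,-.10,.115],down(86.4))
E
```

```text
clock: 8.05
eef_pos: [0.5162, 0.2909, 0.1177]
tcp_rot: [[-0.998, 0.062, 0.007], [0.062, 0.998, 0.003], [-0.007, 0.004, -1.0]]
force: [0.4, -0.6, -2.4]
grip_width: 0.0591
finger_force: 66.0
clock 8.05 row: cm [ -0.8  -39.12   0.14] deg [0.21 0.41 0.05] at [0.5162 0.2909 0.1177] F [ 0.4 -0.6 -2.4] w 0.0591
```

```bash
python3 -m jog '[[-0.8,-38,0,0,0,0,0],[-0.8,-38,0,0,0,0,0],[-0.8,-38,0,0,0,0,0],[-0.8,-38,0,0,0,0,0],[-0.8,-38,0,0,0,0,0],[-0.8,-38,0,0,0,0,0],[-0.8,-38,0,0,0,0,0],[-0.8,-38,0,0,0,0,0],[-0.8,-38,0,0,0,0,0],[-0.8,-38,0,0,0,0,0],[-0.8,-38,0,0,0,0,0],[-0.8,-38,0,0,0,0,0]]'; python3 - <<'E'
from h import *
from cell import capture
c=capture("wrist");pickle.dump(c,open("w6.pkl","wb"));cv2.imwrite("pics/w6.png",c["image"][:,:,::-1])
uv=proj(c,np.array([[.538,-.275,.035]]),True)[0];m=only(mask(c,"green"),uv);print(uv,(m>0).sum(),cv2.boundingRect(m))
print(fit([(c,m,True)],np.array([.538,-.275,.134]),.018,.052))
E
```

```text
clock: 9.25
eef_pos: [0.4969, -0.0888, 0.1129]
tcp_rot: [[-0.998, 0.06, -0.002], [0.06, 0.998, 0.001], [0.002, 0.001, -1.0]]
force: [-0.3, 0.9, -2.5]
grip_width: 0.0592
finger_force: 66.4
[142.16606819 244.36989574] 2883 (102, 217, 68, 90)
(array([ 0.6111, -0.3496]), np.float64(-53.41), np.float64(1.427))
```

```bash
python3 - <<'E'
from h import *
c=pickle.load(open("w6.pkl","rb"))
h=cv2.cvtColor(c["image"],cv2.COLOR_RGB2HSV)
for r in range(150,330,10): print(r,[''.join("%d/%d/%d "%tuple(h[r,k])) for k in range(90,200,15)])
m=mask(c,"green");n,l,st,ct=cv2.connectedComponentsWithStats(m);print([(s.tolist()) for s in st if s[4]>40])
p=proj(c,np.array([[.538+a*.99-b*.134,-.275+a*.134+b*.99,.052] for a,b in((.09,.03),(.09,-.03),(-.09,-.03),(-.09,.03))]),True);print(p.round(0))
E
```

```text
150 ['48/6/199 ', '100/7/113 ', '90/11/70 ', '105/5/113 ', '113/9/113 ', '113/9/115 ', '113/6/159 ', '36/6/206 ']
160 ['48/9/137 ', '113/9/115 ', '68/109/96 ', '65/84/85 ', '85/22/69 ', '113/10/107 ', '113/8/124 ', '40/4/206 ']
170 ['68/114/132 ', '68/120/134 ', '68/106/96 ', '68/95/83 ', '83/9/108 ', '110/6/118 ', '110/7/116 ', '45/6/184 ']
180 ['67/114/127 ', '68/120/127 ', '67/105/97 ', '68/96/80 ', '66/94/81 ', '78/18/71 ', '120/6/120 ', '126/7/174 ']
190 ['67/97/97 ', '67/89/83 ', '68/106/96 ', '68/109/91 ', '68/98/81 ', '105/4/114 ', '120/7/116 ', '113/6/157 ']
200 ['40/5/143 ', '66/86/83 ', '68/106/96 ', '68/112/96 ', '69/96/80 ', '84/18/69 ', '75/6/85 ', '114/8/157 ']
210 ['42/9/138 ', '67/92/80 ', '68/104/98 ', '66/106/94 ', '67/95/83 ', '110/7/115 ', '120/5/112 ', '120/7/156 ']
220 ['54/6/197 ', '68/118/128 ', '66/92/83 ', '67/114/94 ', '68/101/83 ', '71/56/78 ', '78/18/70 ', '110/5/156 ']
230 ['42/6/205 ', '68/117/133 ', '66/92/83 ', '68/106/96 ', '68/107/81 ', '67/96/80 ', '90/4/115 ', '113/6/159 ']
240 ['53/5/197 ', '60/9/144 ', '67/118/127 ', '69/113/95 ', '68/113/97 ',
[... 473 characters left out ...]
, '69/126/125 ', '108/8/159 ']
290 ['45/5/201 ', '48/7/196 ', '40/4/205 ', '67/120/125 ', '68/125/129 ', '90/17/44 ', '96/27/47 ', '100/15/99 ']
300 ['45/5/191 ', '50/7/205 ', '50/4/195 ', '68/127/131 ', '83/22/46 ', '100/33/47 ', '80/18/42 ', '70/17/45 ']
310 ['53/5/191 ', '60/5/198 ', '50/4/199 ', '98/22/46 ', '90/16/47 ', '80/17/45 ', '83/23/44 ', '80/17/45 ']
320 ['50/4/192 ', '42/7/192 ', '38/5/199 ', '80/16/48 ', '80/17/46 ', '110/19/41 ', '96/28/46 ', '90/16/47 ']
[[0, 0, 640, 400, 253324], [86, 163, 30, 25, 425], [133, 199, 9, 11, 43], [102, 217, 68, 90, 1746], [136, 220, 11, 6, 41], [145, 235, 12, 22, 86], [177, 275, 16, 19, 143]]
[[190. 323.]
 [147. 325.]
 [ 85. 171.]
 [128. 156.]]
```

```bash
cat > fitw.py <<'E'
from h import *
import h
def fitw(c,x0,z0,z1,cut=285,lo=(40,50,40),hi=(85,255,255)):
    m=cv2.inRange(cv2.cvtColor(c["image"],cv2.COLOR_RGB2HSV),lo,hi);m[cut:]=0
    m=only(cv2.morphologyEx(m,cv2.MORPH_OPEN,np.ones((3,3))),proj(c,np.array([[x0[0],x0[1],.03]]),True)[0])
    o=cv2.resize
    def rs(a,*k,**q):
        r=o(a,*k,**q);r[cut:]=0;return r
    cv2.resize=rs
    r=fit([(c,m,True)],np.array(x0),z0,z1);cv2.resize=o;return r,cv2.boundingRect(m)
E
python3 - <<'E'
from fitw import *
print(fitw(pickle.load(open("w6.pkl","rb")),[.538,-.275,.134],.018,.052))
print(fitw(pickle.load(open("w1.pkl","rb")),[.513,.289,-.063],.006,.04,400,(20,80,50),(34,255,255)))
from h import *
for s in(-1,1):
  a=np.radians(7.7);go([.538+s*.03*np.cos(a),-.275+s*.03*np.sin(a),.115],down(97.7))
E
```

```text
((array([ 0.5379, -0.2785]), np.float64(7.28), np.float64(0.013)), (84, 152, 105, 133))
((array([0.5119, 0.2885]), np.float64(-3.93), np.float64(0.014)), (286, 91, 70, 187))
clock 9.3 row: cm [ -2.25 -18.91  -0.2 ] deg [  0.03  -0.06 -11.15] at [ 0.4971 -0.0889  0.1131] F [ 0.3 -0.4 -1.8] w 0.0591
clock 9.3 row: cm [ -8.14 -17.75  -0.2 ] deg [  0.03  -0.06 -11.15] at [ 0.4971 -0.0889  0.1131] F [ 0.3 -0.4 -1.8] w 0.0591
```

```bash
python3 - <<'E'
from h import *
go([.5088,-.2804,.115],down(97.5))
E
python3 -m jog '[[-2.3,-19.2,-0.2,0,0,-11,0],[-2.3,-19.2,-0.2,0,0,-11,0],[-2.3,-19.2,-0.2,0,0,-11,0],[-2.3,-19.2,-0.2,0,0,-11,0],[-2.3,-19.2,-0.2,0,0,-11,0],[-2.3,-19.2,-0.2,0,0,-11,0],[-2.3,-19.2,-0.2,0,0,-11,0],[-2.3,-19.2,-0.2,0,0,-11,0],[-2.3,-19.2,-0.2,0,0,-11,0]]'; python3 - <<'E'
from h import *
go([.5088,-.2804,.045],down(97.5))
E
```

```text
clock 9.3 row: cm [ -2.31 -19.05  -0.2 ] deg [  0.03  -0.06 -10.95] at [ 0.4971 -0.0889  0.1131] F [ 0.3 -0.4 -1.8] w 0.0591
clock: 10.2
eef_pos: [0.5086, -0.2817, 0.1157]
tcp_rot: [[-0.991, -0.131, -0.0], [-0.131, 0.991, 0.0], [0.0, 0.0, -1.0]]
force: [0.8, -0.0, -2.3]
grip_width: 0.0586
finger_force: 66.7
clock 10.2 row: cm [-0.04  0.12  7.07] deg [ 0.02 -0.02  0.05] at [ 0.5086 -0.2817  0.1157] F [ 0.8 -0.  -2.3] w 0.0586
```

```bash
python3 -m jog '[[0,0.1,3.5,0,0,0,0],[0,0.1,7,0,0,0,0],[0,0.1,7.5,0,0,0,0],[0,0.1,8,0,0,0,0],[0,0.1,8.2,0,0,0,0],[0,0.1,8.4,0,0,0,0],[0,0.1,8.6,0,0,0,0],[0,0.1,8.6,0,0,0,0],[0,0.1,8.6,0,0,0,0]]'
```

```text
clock: 11.1
eef_pos: [0.5088, -0.2825, 0.0303]
tcp_rot: [[-0.992, -0.129, 0.001], [-0.129, 0.992, -0.001], [-0.001, -0.001, -1.0]]
force: [-0.3, -0.5, -2.1]
grip_width: 0.0589
finger_force: 66.6
```

```bash
python3 -m jog '[[0,0,0.25,0,0,0,0],[0,0,0.5,0,0,0,0],[0,0,0.5,0,0,0,0],[0,0,0.5,0,0,0,0]]'
```

```text
clock: 11.5
eef_pos: [0.5082, -0.2821, 0.0244]
tcp_rot: [[-0.992, -0.129, -0.001], [-0.129, 0.992, 0.0], [0.0, 0.0, -1.0]]
force: [0.1, 0.5, -2.5]
grip_width: 0.0586
finger_force: 66.6
```

```bash
python3 -m jog '[[0,0.1,0.2,0,0,0,0],[0,0.1,0.3,0,0,0,0],[0,0.1,0.4,0,0,0,0],[0,0.1,0.5,0,0,0,0],[0,0.1,0.5,0,0,0,0],[0,0.1,0.5,0,0,0,0]]'
```

```text
clock: 12.1
eef_pos: [0.5083, -0.2812, 0.0201]
tcp_rot: [[-0.992, -0.13, -0.0], [-0.13, 0.992, 0.0], [-0.0, 0.0, -1.0]]
force: [-2.1, 1.0, 3.8]
grip_width: 0.059
finger_force: 67.2
```

Seated at z=0.0201, where 0.0202 was expected, with contact force. Release and rise.

```bash
python3 -m jog '[[0,0,-0.05,0,0,0,0.5],[0,0,-0.05,0,0,0,1],[0,0,-0.05,0,0,0,1],[0,0,-0.05,0,0,0,1],[0,0,-0.05,0,0,0,1],[0,0,-0.05,0,0,0,1],[0,0,-4,0,0,0,1],[0,0,-8,0,0,0,1],[0,0,-13,0,0,0,1],[0,0,-17,0,0,0,1],[0,0,-17,0,0,0,1]]'; python3 - <<'E'
from fitw import *
from cell import capture
c=capture("wrist");pickle.dump(c,open("w7.pkl","wb"))
print(fitw(c,[.508,-.281,.131],.052,.086,400,(20,80,50),(34,255,255)))
# red top face via the same camera later
go([.505,.023,.19],down(86))
E
```

```text
clock: 13.2
eef_pos: [0.5126, -0.2843, 0.1975]
tcp_rot: [[-0.992, -0.13, 0.011], [-0.13, 0.992, -0.008], [-0.01, -0.009, -1.0]]
force: [0.9, -0.7, 0.6]
grip_width: 0.0851
finger_force: 0.0
((array([ 0.5074, -0.2819]), np.float64(7.14), np.float64(0.016)), (292, 85, 66, 178))
clock 13.25 row: cm [-3.38 30.43  0.25] deg [-0.3   0.39 11.45] at [ 0.5109 -0.2831  0.194 ] F [ 0.2  0.  -0.6] w 0.0851
```

```bash
python3 -m jog '[[-3.4,30.9,2,-0.3,0.4,13,1],[-3.4,30.9,2,-0.3,0.4,13,1],[-3.4,30.9,2,-0.3,0.4,13,1],[-3.4,30.9,2,-0.3,0.4,13,1],[-3.4,30.9,2,-0.3,0.4,13,1],[-3.4,30.9,2,-0.3,0.4,13,1],[-3.4,30.9,2,-0.3,0.4,13,1],[-3.4,30.9,2,-0.3,0.4,13,1],[-3.4,30.9,2,-0.3,0.4,13,1],[-3.4,30.9,2,-0.3,0.4,13,1],[-3.4,30.9,2,-0.3,0.4,13,1]]'
cat >> h.py <<'E'
def fitp(c,m,pts,x0,fish,cut=400):
    def cost(q):
        p=np.array(q)*[.01,.01,.05]+x0;a=p[2];R=np.array([[np.cos(a),-np.sin(a),0],[np.sin(a),np.cos(a),0],[0,0,1]])
        h=cv2.convexHull(proj(c,pts@R.T+[p[0],p[1],0],fish).astype(np.float32))
        o=np.zeros((1600,2560),np.uint8);cv2.fillConvexPoly(o,np.round(h*4+1.5).astype(np.int32),255);o=cv2.resize(o,(640,400),interpolation=cv2.INTER_AREA)/255.;o[cut:]=0
        return np.abs(o-m/255.).sum()/(m>0).sum()
    r=minimize(cost,[0,0,0],method="Nelder-Mead",options=dict(initial_simplex=[[0,0,0],[.6,0,0],[0,.6,0],[0,0,.6]],xatol=.01,fatol=1e-5))
    p=r.x*[.01,.01,.05]+x0;return p[:2].round(4),np.degrees(p[2]).round(2),round(r.fun,3)
def redmask(c,uv,cut=400):
    h=cv2.cvtColor(c["image"],cv2.COLOR_RGB2HSV);m=cv2.inRange(h,(0,90,40),(8,255,255))|cv2.inRange(h,(172,90,40),(180,255,255));m[cut:]=0
    return only(cv2.morphologyEx(m,cv2.MORPH_CLOSE,np.ones((3,3))),uv)
def box(x,l0,l1,z0,z1): return np.array([[a,b,c] for a in np.linspace(-x,x,9) for b in (l0,l1) for c in (z0,z1)])
SIDE=np.vstack([box(.09,-.020,.014,.014,.074),box(.07,.014,.020,.024,.064)])
FLAT=np.vstack([box(.09,-.03,.03,.006,.04),box(.07,-.02,.02,0,.04)])
E
python3 - <<'E'
from h import *
from cell import capture
c=capture("wrist");pickle.dump(c,open("w8.pkl","wb"));cv2.imwrite("pics/w8.png",c["image"][:,:,::-1])
uv=proj(c,np.array([[.507,.023,.05]]),True)[0];m=redmask(c,uv);print(uv,cv2.boundingRect(m))
print(fitp(c,m,SIDE,np.array([.507,.023,-.1]),True))
t=pickle.load(open("cap0.pkl","rb"))["top"];print(fitp(t,redmask(t,(342,222)),SIDE,np.array([.507,.023,-.1]),False))
go([.507,.023,.12],down(84.5))
E
```

```text
clock: 14.35
eef_pos: [0.5023, 0.0281, 0.1696]
tcp_rot: [[-0.995, 0.099, -0.007], [0.099, 0.995, 0.005], [0.008, 0.004, -1.0]]
force: [-0.3, -0.2, 0.7]
grip_width: 0.0854
finger_force: 0.0
[314.76196403 189.34081993] (294, 96, 44, 183)
(array([0.5057, 0.0244]), np.float64(-5.7), np.float64(0.019))
(array([0.5075, 0.0253]), np.float64(-5.24), np.float64(0.042))
clock 14.4 row: cm [-0.55 -0.49  4.97] deg [ 0.24 -0.42 -0.19] at [0.5023 0.0282 0.1697] F [-0.7  0.1 -0.9] w 0.0855
```

```bash
python3 -m jog '[[-0.4,-0.5,5,0.2,-0.4,0,1],[-0.4,-0.5,9,0.2,-0.4,0,1],[-0.4,-0.5,12,0.2,-0.4,0,1],[-0.4,-0.5,14,0.2,-0.4,0,1],[-0.4,-0.5,15,0.2,-0.4,0,1],[-0.4,-0.5,15,0.2,-0.4,0,1],[-0.4,-0.5,15,0.2,-0.4,0,1]]'; python3 - <<'E'
from h import *
go([.506,.0225,.006],down(84.5))
E
```

```text
clock: 15.1
eef_pos: [0.5055, 0.0245, 0.0206]
tcp_rot: [[-0.995, 0.097, 0.001], [0.097, 0.995, 0.001], [-0.001, 0.001, -1.0]]
force: [0.4, -0.1, -0.2]
grip_width: 0.0852
finger_force: 0.0
clock 15.1 row: cm [-0.06 -0.2   1.46] deg [ 0.05  0.06 -0.09] at [0.5055 0.0245 0.0206] F [ 0.4 -0.1 -0.2] w 0.0852
```

```bash
python3 -m jog '[[-0.1,-0.2,1.4,0,0,0,1],[-0.1,-0.2,1.4,0,0,0,1],[-0.1,-0.2,1.4,0,0,0,0.3],[-0.1,-0.2,1.4,0,0,0,0],[-0.1,-0.2,1.4,0,0,0,0],[-0.1,-0.2,1.4,0,0,0,0],[-0.1,-0.2,1.4,0,0,0,0],[-0.1,-0.2,1.4,0,0,0,0]]'
```

```text
clock: 15.9
eef_pos: [0.5059, 0.023, 0.0065]
tcp_rot: [[-0.995, 0.097, 0.001], [0.097, 0.995, 0.001], [-0.001, 0.001, -1.0]]
force: [-1.5, 0.4, 6.1]
grip_width: 0.0329
finger_force: 59.4
```

```bash
python3 -m jog '[[0,0,-3,0,0,0,0],[0,0,-7,0,0,0,0],[0,0,-12,0,0,0,0],[0,0,-15,0,0,0,0],[0,0,-15,0,0,0,0],[0,0,-15,0,0,0,0]]'; python3 - <<'E'
from h import *
R=Ro.from_rotvec(np.radians([-38,0,0])).as_matrix()@down(90)
go([.51,.24,.12],R)
E
```

```text
clock: 16.5
eef_pos: [0.5054, 0.0227, 0.1557]
tcp_rot: [[-0.995, 0.097, 0.0], [0.097, 0.995, 0.001], [-0.0, 0.001, -1.0]]
force: [-0.6, 0.7, -2.3]
grip_width: 0.0331
finger_force: 60.1
clock 16.5 row: cm [ 1.65 21.67  3.59] deg [38.01 -1.83 -5.35] at [0.5054 0.0227 0.1557] F [-0.6  0.7 -2.3] w 0.0331
```

```bash
python3 -m jog '[[1.6,5,2,0,0,0,0],[1.6,10,2,0,0,0,0],[1.6,15,2,10,0,0,0],[1.6,20,2,18,-1,-3,0],[1.6,21.7,2,26,-1.3,-4,0],[1.6,21.7,2,34,-1.8,-5,0],[1.6,21.7,2,38,-1.8,-5.4,0],[1.6,21.7,2,38,-1.8,-5.4,0],[1.6,21.7,2,38,-1.8,-5.4,0],[1.6,21.7,2,38,-1.8,-5.4,0],[1.6,21.7,2,38,-1.8,-5.4,0]]'; python3 - <<'E'
from h import *
from cell import read_state,capture
s=read_state();R=s["tcp_rot"];p=s["eef_pos"]
for n,l in(("rim edge",-.017),("floor edge",.017)):
    print(n,(p+R@[0,l,-.0075]).round(4),(p+R@[0,l,-.0675]).round(4))
go(p+[0,0,-.08])
E
```

```text
clock: 17.6
eef_pos: [0.5107, 0.239, 0.1368]
tcp_rot: [[-1.0, 0.001, -0.001], [0.002, 0.789, -0.614], [0.0, -0.614, -0.789]]
force: [0.3, -0.0, -1.1]
grip_width: 0.0331
finger_force: 60.9
rim edge [0.5106 0.2302 0.1532] [0.5107 0.267  0.2005]
floor edge [0.5107 0.257  0.1323] [0.5108 0.2939 0.1796]
clock 17.6 row: cm [-0.    4.91  6.31] deg [0. 0. 0.] at [0.5107 0.239  0.1368] F [ 0.3 -0.  -1.1] w 0.0331
```

```bash
python3 -m jog '[[0,2.4,3.1,0,0,0,0],[0,4.8,6.2,0,0,0,0],[0,6.7,8.6,0,0,0,0],[0,7.4,9.5,0,0,0,0],[0,7.8,10.0,0,0,0,0],[0,7.8,10.0,0,0,0,0],[0,7.8,10.0,0,0,0,0]]'
```

```text
clock: 18.3
eef_pos: [0.5115, 0.2408, 0.0108]
tcp_rot: [[-1.0, 0.0, 0.001], [-0.0, 0.789, -0.614], [-0.001, -0.614, -0.789]]
force: [1.0, -0.5, -1.3]
grip_width: 0.0329
finger_force: 60.8
```

```bash
python3 -m jog '[[0,0.18,0.23,0,0,0,0],[0,0.35,0.45,0,0,0,0],[0,0.35,0.45,0,0,0,0],[0,0.35,0.45,0,0,0,0]]'
```

```text
clock: 18.7
eef_pos: [0.5111, 0.2408, 0.0041]
tcp_rot: [[-1.0, -0.0, 0.001], [-0.001, 0.789, -0.615], [-0.0, -0.615, -0.789]]
force: [1.1, 2.9, 2.6]
grip_width: 0.0329
finger_force: 61.1
```

Contact. Next: open partly, then withdraw along the tool axis.

```bash
python3 -m jog '[[0,0,0,0,0,0,0.55],[0,0,0,0,0,0,0.55],[0,0,-1.5,0,0,0,0.55],[0,0,-3,0,0,0,0.55],[0,0,-4.5,0,0,0,0.6],[0,0,-7,0,0,0,0.6],[0,0,-10,0,0,0,1],[0,0,-13,0,0,0,1],[0,0,-13,0,0,0,1],[0,0,-13,0,0,0,1]]'; python3 - <<'E'
from h import *
go([.505,.29,.16],down(90))
E
```

```text
clock: 19.7
eef_pos: [0.5104, 0.3204, 0.1057]
tcp_rot: [[-1.0, -0.002, -0.0], [-0.001, 0.788, -0.615], [0.001, -0.615, -0.788]]
force: [-0.8, -0.5, 0.5]
grip_width: 0.0858
finger_force: 0.0
clock 19.7 row: cm [ 0.55 -5.74 -2.41] deg [-37.96  -0.04   0.08] at [0.5104 0.3204 0.1057] F [-0.8 -0.5  0.5] w 0.0858
```

```bash
python3 -m jog '[[0.5,-1,-3,-8,0,0,1],[0.5,-3,-3,-16,0,0,1],[0.5,-5,-3,-24,0,0,1],[0.5,-5.7,-2.4,-32,0,0,1],[0.5,-5.7,-2.4,-38,0,0,1],[0.5,-5.7,-2.4,-38,0,0,1],[0.5,-5.7,-2.4,-38,0,0,1],[0.5,-5.7,-2.4,-38,0,0,1],[0.5,-5.7,-2.4,-38,0,0,1]]'; python3 - <<'E'
from h import *
from cell import capture
c=capture("wrist");pickle.dump(c,open("w9.pkl","wb"));cv2.imwrite("pics/w9.png",c["image"][:,:,::-1])
x0=np.array([.51,.285,0.]);m=redmask(c,proj(c,np.array([[.51,.285,.03]]),True)[0]);print(cv2.boundingRect(m));print(fitp(c,m,FLAT,x0,True))
c=capture("top");m=redmask(c,proj(c,np.array([[.51,.285,.03]]),False)[0]);print(cv2.boundingRect(m));
go([.51,.285,.03],down(90))
E
```

```text
clock: 20.6
eef_pos: [0.5051, 0.2909, 0.1588]
tcp_rot: [[-1.0, -0.002, -0.003], [-0.002, 1.0, -0.001], [0.003, -0.001, -1.0]]
force: [0.0, 0.3, 0.4]
grip_width: 0.0854
finger_force: 0.0
(287, 98, 63, 171)
(array([0.5102, 0.2893]), np.float64(0.08), np.float64(0.011))
(231, 208, 24, 47)
clock 20.7 row: cm [-0.5  -0.6  12.91] deg [-0.02 -0.14  0.13] at [0.5052 0.2911 0.1591] F [ 0.2  0.4 -0.2] w 0.0855
```

View pics/w9.png

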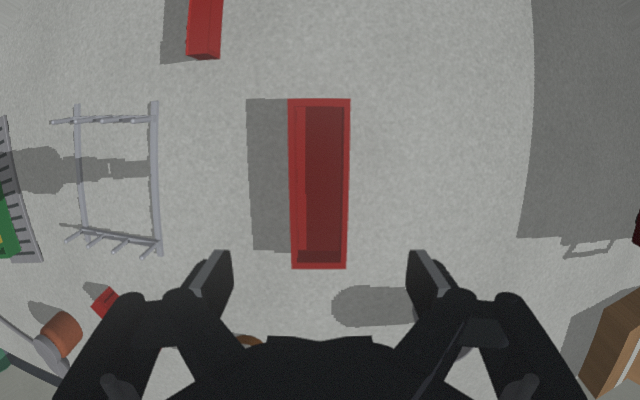

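The red tray lies upright with its mouth up, rim corners (287,98)–(347,268). Grasp it across the long sides, the same way as yellow.

```bash
python3 -m jog '[[-0.6,0,5,0,0,0,1],[-0.6,0,10,0,0,0,1],[-0.6,0,14,0,0,0,1],[-0.6,0,17,0,0,0,1],[-0.6,0,18.2,0,0,0,1],[-0.6,0,18.4,0,0,0,1],[-0.6,0,18.4,0,0,0,1],[-0.6,0,18.4,0,0,0,1]]'; python3 - <<'E'
from h import *
go([.511,.29,-.0258],down(90))
E
```

```text
clock: 21.5
eef_pos: [0.5132, 0.2912, -0.0221]
tcp_rot: [[-1.0, -0.001, 0.002], [-0.001, 1.0, 0.002], [-0.002, 0.002, -1.0]]
force: [-0.2, 0.2, -1.2]
grip_width: 0.0855
finger_force: 0.0
clock 21.5 row: cm [ 0.22 -0.12  0.37] deg [0.11 0.12 0.05] at [ 0.5132  0.2912 -0.0221] F [-0.2  0.2 -1.2] w 0.0855
```

```bash
python3 -m jog '[[0.2,-0.1,0.3,0,0,0,1],[0.2,-0.1,0.3,0,0,0,1],[0.2,-0.1,0.3,0,0,0,1],[0.2,-0.1,0.3,0,0,0,0],[0.2,-0.1,0.3,0,0,0,0],[0.2,-0.1,0.3,0,0,0,0],[0.2,-0.1,0.3,0,0,0,0]]'
```

```text
clock: 22.2
eef_pos: [0.5097, 0.2894, -0.0267]
tcp_rot: [[-1.0, -0.001, -0.0], [-0.001, 1.0, 0.001], [0.0, 0.001, -1.0]]
force: [-0.4, 0.7, 3.7]
grip_width: 0.0591
finger_force: 65.7
```

```bash
python3 -m jog '[[0.2,-0.1,-3,0,0,0,0],[0.2,-0.1,-7,0,0,0,0],[0.2,-0.1,-12,0,0,0,0],[0.2,-0.1,-16,0,0,0,0],[0.2,-0.1,-18,0,0,0,0],[0.2,-0.1,-18,0,0,0,0],[0.2,-0.1,-18,0,0,0,0]]';python3 - <<'E'
from fitw import *
# yellow as placed: wrist fit w7 at its measured pose
go([.537,-.277,.15],down(97.5))
E
```

```text
clock: 22.9
eef_pos: [0.5067, 0.2877, 0.1517]
tcp_rot: [[-1.0, -0.001, -0.003], [-0.001, 1.0, -0.0], [0.003, -0.0, -1.0]]
force: [0.0, -0.2, -2.2]
grip_width: 0.0589
finger_force: 65.5
clock 22.9 row: cm [ -3.   -56.48   0.17] deg [ 0.01 -0.16 -7.47] at [0.5067 0.2877 0.1517] F [ 0.  -0.2 -2.2] w 0.0589
```

```bash
python3 -m jog '[[-3,-56,0,0,0,-7.5,0],[-3,-56,0,0,0,-7.5,0],[-3,-56,0,0,0,-7.5,0],[-3,-56,0,0,0,-7.5,0],[-3,-56,0,0,0,-7.5,0],[-3,-56,0,0,0,-7.5,0],[-3,-56,0,0,0,-7.5,0],[-3,-56,0,0,0,-7.5,0],[-3,-56,0,0,0,-7.5,0],[-3,-56,0,0,0,-7.5,0],[-3,-56,0,0,0,-7.5,0],[-3,-56,0,0,0,-7.5,0]]';python3 -m jog '[[0,0,0,0,0,0,0],[0,0,0,0,0,0,0],[0,0,0,0,0,0,0]]';python3 - <<'E'
from fitw import *
go([.5367,-.2773,.075],down(97.5))
E
```

```text
clock: 24.1
eef_pos: [0.5362, -0.2763, 0.149]
tcp_rot: [[-0.992, -0.126, -0.005], [-0.126, 0.992, 0.001], [0.005, 0.001, -1.0]]
force: [0.2, 0.3, -1.5]
grip_width: 0.0593
finger_force: 65.8
clock: 24.4
eef_pos: [0.5368, -0.2696, 0.1513]
tcp_rot: [[-0.991, -0.133, -0.004], [-0.133, 0.991, 0.002], [0.003, 0.003, -1.0]]
force: [-0.3, 0.1, -0.8]
grip_width: 0.0592
finger_force: 65.8
clock 24.4 row: cm [ 0.09 -0.78  7.63] deg [ 0.17 -0.19  0.14] at [ 0.5368 -0.2696  0.1513] F [-0.3  0.1 -0.8] w 0.0592
```

```bash
python3 -m jog '[[0.1,-0.8,4,0.2,-0.2,0.1,0],[0.1,-0.8,7,0.2,-0.2,0.1,0],[0.1,-0.8,8,0.2,-0.2,0.1,0],[0.1,-0.8,8,0.2,-0.2,0.1,0],[0.1,-0.8,8,0.2,-0.2,0.1,0],[0.1,-0.8,8,0.2,-0.2,0.1,0]]';python3 - <<'E'
from fitw import *
go([.5367,-.2773,.053],down(97.5))
E
```

```text
clock: 25.0
eef_pos: [0.5393, -0.2805, 0.0747]
tcp_rot: [[-0.991, -0.13, 0.006], [-0.13, 0.992, -0.005], [-0.005, -0.005, -1.0]]
force: [0.4, -0.3, -1.4]
grip_width: 0.0593
finger_force: 65.8
clock 25.0 row: cm [0.23 0.36 2.16] deg [-0.3   0.29 -0.03] at [ 0.5393 -0.2805  0.0747] F [ 0.4 -0.3 -1.4] w 0.0593
```

```bash
python3 -m jog '[[0,0,0,0,0,0,0],[0,0,0,0,0,0,0],[0,0,0,0,0,0,0],[0,0,0,0,0,0,0]]';python3 - <<'E'
from fitw import *
go([.5367,-.2773,.053],down(97.5))
E
```

```text
clock: 25.4
eef_pos: [0.5377, -0.2801, 0.0728]
tcp_rot: [[-0.992, -0.129, 0.003], [-0.129, 0.992, -0.003], [-0.002, -0.003, -1.0]]
force: [-0.5, 0.1, -1.0]
grip_width: 0.0589
finger_force: 65.8
clock 25.4 row: cm [0.07 0.3  1.97] deg [-0.18  0.14 -0.08] at [ 0.5377 -0.2801  0.0728] F [-0.5  0.1 -1. ] w 0.0589
```

```bash
python3 -m jog '[[0.1,0.3,0.3,-0.2,0.1,0,0],[0.1,0.3,0.7,-0.2,0.1,0,0],[0.1,0.3,0.9,-0.2,0.1,0,0],[0.1,0.3,1.0,-0.2,0.1,0,0],[0.1,0.3,1.0,-0.2,0.1,0,0],[0.1,0.3,1.0,-0.2,0.1,0,0],[0.1,0.3,1.0,-0.2,0.1,0,0]]';python3 - <<'E'
from fitw import *
go([.5367,-.2773,.053],down(97.5))
E
```

```text
clock: 26.1
eef_pos: [0.5365, -0.2772, 0.0627]
tcp_rot: [[-0.992, -0.129, 0.001], [-0.129, 0.992, 0.0], [-0.001, 0.0, -1.0]]
force: [0.1, -0.9, -1.9]
grip_width: 0.0591
finger_force: 65.8
clock 26.1 row: cm [-0.02 -0.01  0.97] deg [ 0.02  0.04 -0.07] at [ 0.5365 -0.2772  0.0627] F [ 0.1 -0.9 -1.9] w 0.0591
```

Well aligned. Lower slowly.

```bash
python3 -m jog '[[0,0,0.2,0,0,0,0],[0,0,0.4,0,0,0,0],[0,0,0.5,0,0,0,0],[0,0,0.6,0,0,0,0],[0,0,0.6,0,0,0,0],[0,0,0.6,0,0,0,0]]';python3 -m jog '[[0,0,0.2,0,0,0,0],[0,0,0.3,0,0,0,0],[0,0,0.4,0,0,0,0],[0,0,0.4,0,0,0,0],[0,0,0.4,0,0,0,0]]'
```

```text
clock: 26.7
eef_pos: [0.5363, -0.2771, 0.0565]
tcp_rot: [[-0.992, -0.129, 0.0], [-0.129, 0.992, 0.001], [-0.0, 0.001, -1.0]]
force: [0.9, -0.5, -1.7]
grip_width: 0.059
finger_force: 65.8
clock: 27.2
eef_pos: [0.5364, -0.2772, 0.0534]
tcp_rot: [[-0.992, -0.129, 0.0], [-0.129, 0.992, 0.001], [-0.001, 0.0, -1.0]]
force: [-2.6, 1.0, 5.8]
grip_width: 0.0592
finger_force: 66.5
```

Seated at 0.0534 against 0.0533 expected. Release, rise and check.

```bash
python3 -m jog '[[0,0,-0.05,0,0,0,0.5],[0,0,-0.05,0,0,0,1],[0,0,-0.05,0,0,0,1],[0,0,-0.05,0,0,0,1],[0,0,-0.05,0,0,0,1],[0,0,-0.05,0,0,0,1],[0,0,-3,0,0,0,1],[0,0,-7,0,0,0,1],[0,0,-11,0,0,0,1],[0,0,-14,0,0,0,1],[0,0,-14,0,0,0,1],[0,0,-14,0,0,0,1]]'; python3 -m jog '[[0,5,-2,0,0,0,1],[0,10,-2,0,0,0,1],[0,15,-2,0,0,0,1],[0,20,-2,0,0,0,1],[0,25,-2,0,0,0,1],[0,30,-2,0,0,0,1],[0,30,-2,0,0,0,1],[0,30,-2,0,0,0,1]]'; python3 - <<'E'
from h import *
from cell import capture
t=capture("top");s=capture("scene");pickle.dump((t,s),open("fin.pkl","wb"))
a=cv2.resize(s["image"][95:195,180:300],(480,400),interpolation=cv2.INTER_CUBIC);b=cv2.resize(t["image"][165:275,400:480],(291,400),interpolation=cv2.INTER_CUBIC)
cv2.imwrite("pics/fin.png",np.hstack([a,b])[:,:,::-1])
x0=np.array([.537,-.277,.13])
for c in(t,s):
    m=redmask(c,proj(c,np.array([[.537,-.277,.1]]),False)[0]);print(fitp(c,m,FLAT+[0,0,.08],x0,False),cv2.boundingRect(m))
    g=proj(c,np.array([[.537,-.277,.03]]),False)[0];n,l,st,ct=cv2.connectedComponentsWithStats(mask(c,"green"));print([q.tolist() for q in st[1:] if q[4]>30])
E
```

```text
clock: 28.4
eef_pos: [0.5368, -0.2776, 0.1933]
tcp_rot: [[-0.992, -0.129, 0.002], [-0.129, 0.992, -0.0], [-0.002, -0.001, -1.0]]
force: [0.8, -0.3, 0.2]
grip_width: 0.0855
finger_force: 0.0
clock: 29.2
eef_pos: [0.4959, 0.0215, 0.2109]
tcp_rot: [[-0.991, -0.132, -0.003], [-0.132, 0.991, 0.001], [0.003, 0.001, -1.0]]
force: [0.8, -0.5, -0.2]
grip_width: 0.0853
finger_force: 0.0
(array([ 0.5391, -0.276 ]), np.float64(7.61), np.float64(0.027)) (438, 172, 40, 71)
[[432, 182, 15, 64, 247]]
(array([ 0.5355, -0.2799]), np.float64(8.24), np.float64(0.041)) (203, 99, 55, 48)
[[0, 29, 9, 10, 52], [0, 40, 7, 14, 61], [209, 125, 53, 38, 475]]
```

View pics/fin.png

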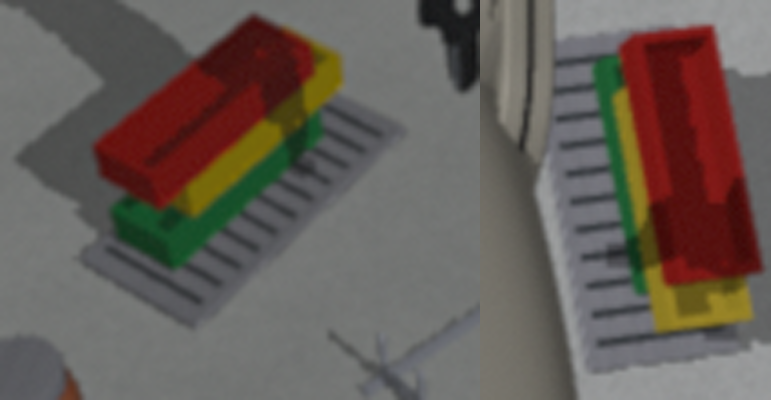

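The picture shows green at the bottom, yellow one notch toward the robot, and red level on top above green. Hand in.

```bash
python3 -c "
from cell import *
print(hand_in())"
```

```text
the job is handed in; nothing more can be done
None
```

I stacked the trays and handed the job in at about 29 s: yellow on green, one notch toward the robot, and red on top, back above green; both seated within 0.1 mm of the expected height, and the bottle, jar and cup were never approached.

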